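# Wedge up the tilt stage and hold it

### The arm

A 6-joint arm with a two-finger parallel gripper is mounted at the origin on a cart in front of the work surface, level with it; the furniture and walls round the work are solid. World frame = base frame: x ahead of the robot, y to its left, z up, the work surface at z = 0. Lengths are in m, angles in rad, forces in N, time in s.
With the tool pointing down it reaches from about 0.275 to 0.775 m from the base axis. Payload 14.6 kg.
Tool frame: the origin (TCP) lies at the centre of the arm's flange, where the gripper is bolted on; the fingertips stand 173 mm ahead of it and the grasp point (between the pads) lies 155 mm ahead of it (manip.grasp_offset is the distance from the TCP to the grasp point, in m); z points along the fingers, x is the direction in which the jaws open and shut, and the axes are right-handed (so a half turn about z gives the same grasp; the last joint's range is limited). The gripper opens to 85 mm and grips with 20 to 120 N. Pads are 22 mm wide; open, the fingers measure 114 mm over their backs; the gripper's body (76 mm by 85 mm) begins 54 mm behind the grasp point. The pads swing forward as they close: fully open they stand 13 mm farther back than shut.
Start: joints at [-1.278, 0.263, -0.048, 1.259, 0, 1.415], TCP at [0.227, -0.473, 0.405] pointing down, gripper open.
Joint ranges: [-2.65, 2.65], [-0.89, 1.7], [-1.18, 1.37], [-2.13, 2.11], [-1.35, 1.29], [-3.14, 3.14]. Speed limits (rad/s): [1.89, 1.89, 2.57, 2.79, 3.14, 3.14].

### API

Orientations are given as a unit quaternion [w, x, y, z].
In Python, from station import manip gives the robot as it stands. The module is installed in compiled form; this text tells all that it offers.
- The arm moves only by the shell command python3 -m pendant 'ROWS'. ROWS is text: rows parted by semicolons, each of 7 numbers parted by spaces: the shift along the tool's x, y, z in mm, then the turn, a rotation vector about the tool's x, y, z in rad, then the closure, from 0 (fully open) to 1 (shut). In form: dx dy dz wx wy wz hand; .... A call has exactly 5 rows; each row shifts and turns the commanded pose from where the row before left it, along the tool's axes as they then stand; what a row does not reach is not made up. A row lasts 1/12 s, in which the tool goes at most 41.7 mm and 7.16 degrees, less where a joint would pass 70% of its speed; a pose out of reach is approached as far as the arm can. A call with a gripper value outside its range is refused whole. The fingers move at their own pace and stop on an object; the grip force is fixed at half the most. Time passes only in rows, so rows that do not move let the fingers close, or fill a call up. It gives the time, the measured TCP pose, the force and the opening at its end, in the units of the state.
- manip.read_state(): the state, without advancing time (a new reading comes with each control period).
- manip.snapshot(name): name is "scene" or "side" or "wrist"; returns (picture, depth): 420x560x3 uint8, blue, green, red; 420x560 float32, m along the optical axis (not along the pixel's ray), 0 where there is no reading.
- manip.calibration(name): a dict with "fx", "fy", "cx", "cy" (pixels), "R" (3x3) and "t" (3): a world point X has camera coordinates R X + t; the wrist camera has in their place "mount" (4x4, takes a point from camera to tool coordinates, whose origin is the TCP and whose axes are the tool frame's). Camera axes: x right, y down, z forward; pixel columns grow to the right and rows downward; lengths in m; the calibration is good to about 2 mm. A picture is of the moment at which its call begins: read the wrist's pose just before it. calibration takes no time and is no camera call.
- manip.hand_in(): hands the job in, once; it reports no verdict.
The state is a dict: "t": time; "joints": joint angles; "joint_vel": joint speeds; "effort": joint torques, N m; "position": TCP position; "tcp_rot": TCP orientation; "contact_force": force on the tool from outside, world axes, zero at the start; "torque": the same for the moment, N m; "width": finger opening in m.
Only numpy, scipy, OpenCV 4.12 (cv2) and the standard library are available. Lean on these libraries where they do the work, as an engineer would, in place of code of your own. Each camera call takes 0.05 s, during which the arm holds its last target.

### The job

The hinged plate of the small aluminium tilt stage is lying down on its two rest buttons. Pick up the steel levelling wedge by its upright grip block, lay it flat on the stage's base and slide its thin end under the middle of the plate's front lip, between the buttons, until the plate just lifts off them: a gap of about 3 mm, certainly not more than 6 mm. Only the wedge may raise the plate, leave the tape roll, small box and mouse alone, and finish still gripping the wedge in place under the plate.

Things in the scene. Friction and masses are not known exactly. Their poses are not given: they have to be found in the camera images.
- tilt_base: Fixed aluminium base plate, 210 x 100 x 8 mm, flat on the desk. Origin at desk level, mid-width, 115 mm from its front end (-x) and 95 mm from its rear. +x (long way) runs from the open front apron to the hinge: the wedge goes in along +x at y = 0. Base top z = 8 mm; apron x = -115 to -9 mm is clear. Hinge posts at x = 82 mm, top z = 34 mm.
- tilt_plate (a joint): Hinge angle (rad) of the plate: aluminium, 76 mm wide, 8 mm thick, with a dark metal block and black lens barrel fixed on it, to 80 mm above the desk; about 0.8 kg, no spring. 0 = lying on the buttons, grows as the front lip rises. Axis along the base's y at x = 82, z = 24 mm. Gap over the buttons = 74 mm x angle, lip rise = 87 mm x angle (0.04 rad: 3 mm gap).
- plate_lip (a point): Underside of the middle of the plate's front lip, a steel nose of radius 4 mm along the whole front edge (its face is 4 mm farther to -x). Plate down: at x = -5, y = 0, z = 20 mm of the base, 12 mm above the base top.
- wedge_grip (a point): Centre of the upright grip block of the loose steel wedge (0.3 kg): 30 mm long (x), 24 mm wide (y, grasp across this), 44 mm high; the point is 22 mm above the flat underside. +x points to the thin end, z up.
- wedge_tip (a point): Middle of the wedge's thin end, 2 mm above its underside, 100 mm in front of the grip block's centre.
- wedge: The wedge; origin under the grip block's centre, +x to the thin end. A 24 mm wide taper runs from x = 15 mm (21 mm thick) to the thin end at x = 100 mm (4 mm thick), 1 in 5. It touches the lip when the thin end is 40 mm in; 57 mm in gives a 3 mm gap. A full-width dark line 55 mm from the thin end is then about at the lip. Pushing takes up to 15 N.
- tape_roll: Roll of tape lying flat, 54 mm across, 19 mm high, loose bystander; origin under its centre.
- cover_glass_box: Small white carton 31 x 50 x 15 mm, loose bystander; origin under its centre.
- mouse: Black computer mouse 114 x 58 x 38 mm, loose bystander; origin under its centre.
- rest_button (a point): Top of the left (+y) rest button, steel, 12 mm across and 12 mm high, at x = 8, y = 27, z = 20 mm of the base; its twin stands at y = -27 mm, 42 mm free between them. The plate lies on both.

How it is judged:
By the outcome, as a careful person would: the job done as asked, in the order asked, and still so for the second after the job is handed in, while the arm keeps its last pose, push and grip.
It also fails if it takes over 42 s, if anything falls off the work surface, if the arm or the gripper's body presses on something with over 40 N, if the wrist force passes 120 N, or if a joint passes its speed limit or range.

## Working session

There is one attempt and no reset: what is moved stays moved. The work goes in short steps, Python scripts to look and compute and a shell command to move; the robot and the scene stay as the last step left them, time stands still between calls to the robot, and variables do not carry over. Pictures are saved under pics/ and viewed, and the job is handed in when it is done.

```bash
mkdir -p pics
python3 - <<'E'
from station import manip
import cv2,numpy as np
s=manip.read_state();print(s)
for n in("scene","side"):
    p,d=manip.snapshot(n);cv2.imwrite(f"pics/{n}0.png",p);np.save(f"pics/{n}0.npy",d)
    c=manip.calibration(n);print(n,c)
print(manip.calibration("wrist"))
E
```

```text
{'t': 0.0, 'joints': array([-1.27827845e+00,  2.63534774e-01, -4.89431277e-02,  1.25938739e+00,
       -2.40283329e-05,  1.41545530e+00]), 'joint_vel': array([-0.00064249, -0.00116438, -0.00071543, -0.00052629,  0.00026025,
        0.0009208 ]), 'effort': array([-2.27725526e-03, -6.37622809e+01,  3.84569228e+01,  1.36562917e-02,
       -2.19873596e-04,  1.03284421e-05]), 'position': array([ 0.22729159, -0.47314886,  0.40421658]), 'tcp_rot': array([-3.42086596e-04,  8.46473922e-01, -5.32429915e-01, -4.10840447e-04]), 'contact_force': array([ 0.87698685, -0.73444356, -0.20973956]), 'torque': array([-0.03854955, -0.04773643, -0.00086903]), 'width': 0.0852281520363558}
scene {'fx': 458.4387551760294, 'fy': 458.4387551760294, 'cx': 275.2524997535855, 'cy': 204.27682251938, 'R': array([[ 0.66251662, -0.74877504, -0.0201908 ],
       [-0.45288243, -0.37894904, -0.80702858],
       [ 0.59663158,  0.54381391, -0.59016709]]), 't': array([-0.37055689,  0.24369063,  0.68934717])}
side {'fx': 523.0572936507674, 'fy': 523.0572936507674, 'cx': 279.7371743765018, 'cy': 210.04942774272345, 'R': array([[-0.94438353, -0.32828078, -0.01927363],
       [-0.16568359,  0.52562116, -0.83442875],
       [ 0.28405755, -0.78482745, -0.55077871]]), 't': array([0.47373313, 0.13611081, 1.0839859 ])}
{'fx': 357.4732278408148, 'fy': 357.4732278408148, 'cx': 276.52456132285533, 'cy': 212.6122913622846, 'mount': array([[ 9.99999384e-01,  1.04467419e-03,  3.73828807e-04,
        -1.23305543e-04],
       [-1.10874482e-03,  9.53653430e-01,  3.00905144e-01,
        -7.83938391e-02],
       [-4.21552864e-05, -3.00905373e-01,  9.53654001e-01,
         2.96077014e-02],
       [ 0.00000000e+00,  0.00000000e+00,  0.00000000e+00,
         1.00000000e+00]])}
```

```bash
ls -la
```

```text
total 12
drwxr-xr-x  3 agent agent 4096 Dec  6 23:29 .
drwxr-xr-x 23 root  root  4096 Dec  6 23:29 ..
drwxr-xr-x  2 agent agent 4096 Dec  6 23:29 pics
```

View pics/scene0.png

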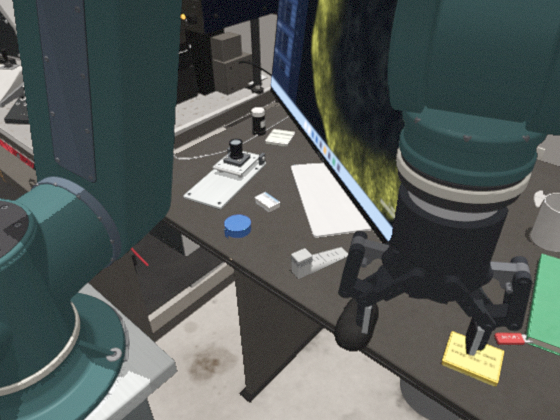

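View pics/side0.png

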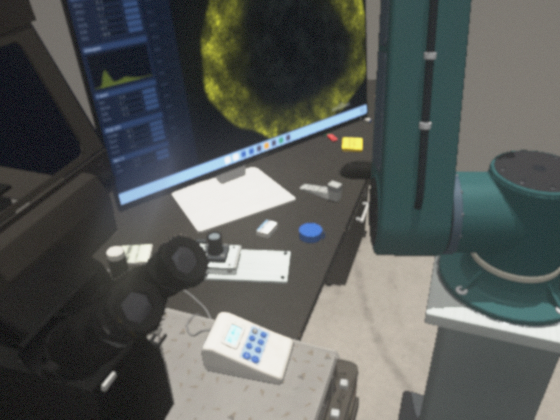

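The scene view shows the wedge (grip block about (302,262), thin end about (347,252)), the stage at (225,175), the tape at (237,226) and the box at (267,201). In the side view the stage is at (250,262) and the wedge at (325,190). I'll enlarge both.

Run:
```python
import cv2
p=cv2.imread("pics/scene0.png")
cv2.imwrite("pics/c1.png",cv2.resize(p[125:285,170:370],None,fx=4,fy=3.75*1,interpolation=cv2.INTER_CUBIC))
q=cv2.imread("pics/side0.png")
cv2.imwrite("pics/c2.png",cv2.resize(q[170:290,190:350],None,fx=5,fy=5,interpolation=cv2.INTER_CUBIC))
```

```text
(no output)
```

View pics/c1.png

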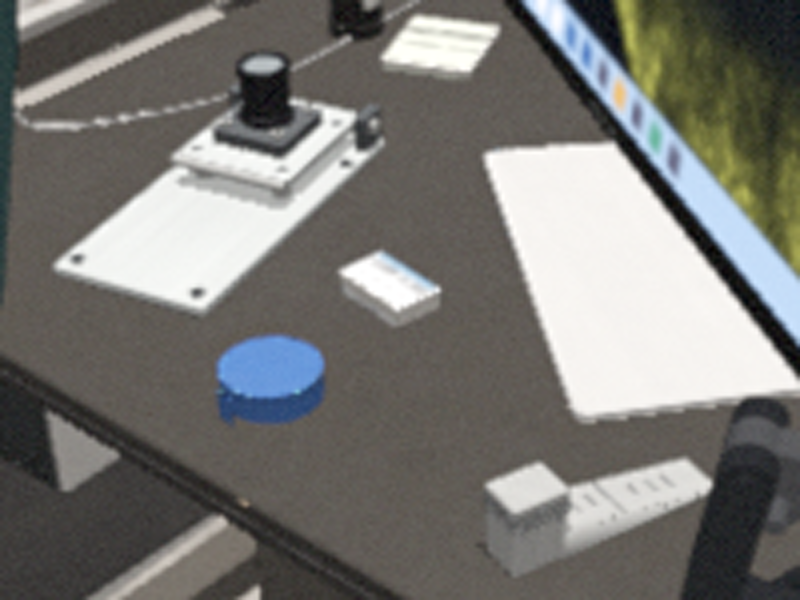

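View pics/c2.png

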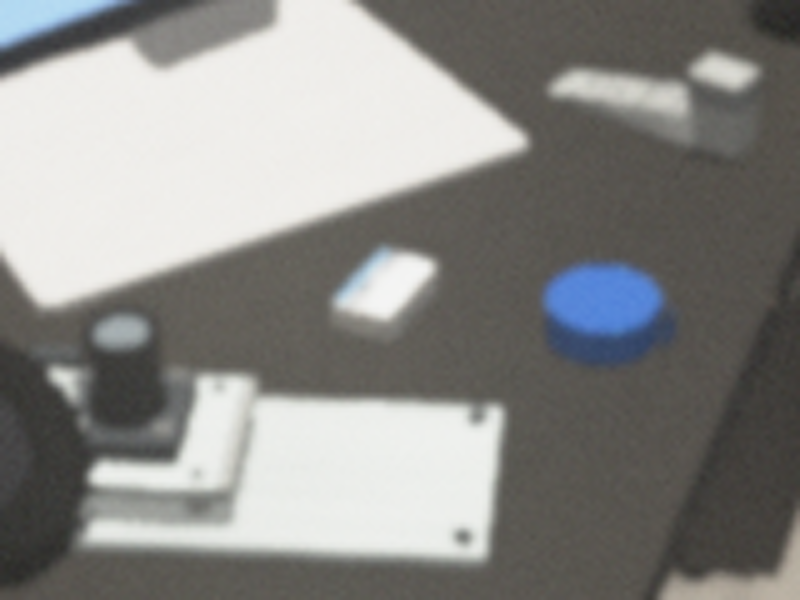

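```bash
cat > h.py <<'E'
import numpy as np
from station import manip
def ray(n,u,v,z,state=None):
    c=manip.calibration(n)
    d=np.array([(u-c['cx'])/c['fx'],(v-c['cy'])/c['fy'],1])
    if n=="wrist":
        from scipy.spatial.transform import Rotation as R
        q=state['tcp_rot'];Rt=R.from_quat([q[1],q[2],q[3],q[0]]).as_matrix()
        M=c['mount'];o=state['position']+Rt@M[:3,3];dw=Rt@M[:3,:3]@d
    else:
        o=-c['R'].T@c['t'];dw=c['R'].T@d
    return o+dw*(z-o[2])/dw[2]
E
python3 - <<'E'
from h import *
a=lambda u,v:(170+u/4,125+v/3.75)
b=lambda u,v:(190+u/5,170+v/5)
np.set_printoptions(precision=4,suppress=True)
items=[("baseFL",(57,267),None,.008),("baseFL",None,(488,556),.008),("baseFR",(205,307),(503,405),.008),("holeL",(78,259),(463,537),.008),("holeR",(197,292),(477,415),.008),
("plateFL",(173,157),(232,492),.028),("plateFR",(287,187),(258,378),.028),
("b1",(485,490),(745,92),.044),("b2",(520,518),(760,70),.044),("b3",(570,492),(710,52),.044),("b4",(540,462),(690,70),.044),
("tipR",(712,487),(570,70),.004),("tipL",(687,460),(548,92),.004),("tape",(271,366),(603,295),.019),("box",(390,280),(388,285),.015)]
for n,A,B,z in items:
    print(n, ray("scene",*a(*A),z) if A else '', ray("side",*b(*B),z) if B else '')
E
```

```text
baseFL [0.431  0.1588 0.008 ] 
baseFL  [0.4269 0.1655 0.008 ]
baseFR [0.4568 0.0653 0.008 ] [0.4523 0.0683 0.008 ]
holeL [0.444  0.1562 0.008 ] [0.4405 0.1574 0.008 ]
holeR [0.4641 0.0795 0.008 ] [0.461  0.0785 0.008 ]
plateFL [0.537  0.1762 0.028 ] [0.5323 0.1819 0.028 ]
plateFR [0.5553 0.0989 0.028 ] [0.552  0.1071 0.028 ]
b1 [ 0.4056 -0.175   0.044 ] [ 0.4017 -0.1651  0.044 ]
b2 [ 0.4008 -0.1987  0.044 ] [ 0.3997 -0.1883  0.044 ]
b3 [ 0.4287 -0.2044  0.044 ] [ 0.4282 -0.1983  0.044 ]
b4 [ 0.4367 -0.1812  0.044 ] [ 0.4333 -0.1778  0.044 ]
tipR [ 0.51   -0.2276  0.004 ] [ 0.5107 -0.2246  0.004 ]
tipL [ 0.5192 -0.2069  0.004 ] [ 0.5151 -0.1992  0.004 ]
tape [ 0.432  -0.0117  0.019 ] [ 0.4296 -0.0104  0.019 ]
box [ 0.5339 -0.0004  0.015 ] [0.5289 0.0068 0.015 ]
```

Run:
```python
from h import *
np.set_printoptions(precision=3,suppress=True,linewidth=150)
for n in("scene","side"):
    d=np.load(f"pics/{n}0.npy");c=manip.calibration(n)
    v,u=np.mgrid[:420,:560]
    P=np.stack([(u-c['cx'])/c['fx']*d,(v-c['cy'])/c['fy']*d,d],-1)[d>0]
    X=(P-c['t'])@c['R']
    print(n,"cam",-c['R'].T@c['t'])
    # max height grid x .3-.8 ; y -.3...45
    for x0 in np.arange(.3,.9,.05):
        r=[]
        for y0 in np.arange(-.3,.5,.05):
            m=(abs(X[:,0]-x0-.025)<.025)&(abs(X[:,1]-y0-.025)<.025)&(X[:,2]<1)
            r.append(int(1000*np.percentile(X[m,2],99)) if m.sum()>3 else -1)
        print("%.2f"%x0,r)
```

```text
scene cam [-0.055 -0.56   0.596]
0.30 [-1, -1, -1, -1, 470, 367, -1, -1, -740, -740, -740, -739, -204, -1, -1, -1]
0.35 [2, 2, 2, 2, 2, 14, 3, 2, 2, 1, -740, -739, -214, -297, -289, -1]
0.40 [2, 40, 45, 3, 2, 21, 21, 8, 10, 10, 2, -740, -741, -562, -472, -554]
0.45 [325, 215, 19, 3, 2, 20, 2, 9, 10, 10, 2, 3, -592, -562, -555, -554]
0.50 [399, 447, 336, 10, 2, 16, 16, 9, 29, 29, 2, 3, 9, -562, -555, -555]
0.55 [-1, 445, 436, 422, 248, 8, 2, 8, 80, 81, 3, 5, 54, 57, -554, -554]
0.60 [-1, 9, 10, 422, 411, 369, 152, 2, 80, 81, 34, 4, 55, 57, 55, -554]
0.65 [-741, -739, -740, 10, 11, 401, 388, 274, 33, 3, 4, 3, 353, 349, 225, 155]
0.70 [-739, -741, -740, -740, 9, 10, 384, 377, 364, 192, 6, 4, 348, 58, 247, 249]
0.75 [-678, -739, -740, -740, -738, -739, 2, 2, 365, 355, 169, 71, 340, 225, 238, 56]
0.80 [-691, -739, -738, -739, -740, -739, -721, 1, 3, 10, 9, 3, 331, 226, 238, 56]
0.85 [-1, -1, -1, -1, -1, -1, -1, -1, -1, 2, 6, 3, 321, 262, 226, -1]
0.90 [-1, -1, -1, -1, -1, -1, -1, -1, -1, -1, -1, 3, 314, 86, -1, -1]
side cam [0.162 0.935 0.72 ]
0.30 [-742, -740, -741, -1, 511, 522, 525, -1
[... 166 characters left out ...]
31, 244, 16, 1, 1, 18, 17, 9, 9, 9, 1, 1, -1, 109, 109, 107]
0.50 [462, 463, 345, 137, 5, 15, 14, 8, 26, 28, 1, 2, 53, 57, 69, 126]
0.55 [1, 472, 477, 462, 265, 8, 11, 7, 79, 79, 8, 4, 50, 56, 54, 108]
0.60 [2, 9, 10, 487, 489, 381, 186, 0, 79, 79, 1, 3, 1, 343, 343, 344]
0.65 [8, 40, 42, 10, 497, 502, 491, 296, -1, -1, -1, -1, 408, 407, 360, 360]
0.70 [1, -1, 41, 39, 10, 10, 512, 515, 420, 225, 8, -1, 565, 568, -1, -1]
0.75 [-1, -1, 9, 9, 10, 9, 1, 522, 527, 521, 183, 70, 569, 576, 339, 341]
0.80 [-1, -1, -1, 7, 10, 6, 1, 1, 2, 535, 2, -1, 499, 282, 281, -1]
0.85 [-1, -1, -1, -1, -1, 1, 1, 2, 2, 1, 0, -1, 426, 281, -1, -1]
0.90 [-1, -1, -1, -1, -1, -1, 1, 1, -1, -1, -1, -1, 309, -1, -1, -1]
```

Run:
```python
from h import *
np.set_printoptions(precision=3,suppress=True,linewidth=150)
for n in("scene","side"):
    d=np.load(f"pics/{n}0.npy");c=manip.calibration(n)
    v,u=np.mgrid[:420,:560]
    P=np.stack([(u-c['cx'])/c['fx']*d,(v-c['cy'])/c['fy']*d,d],-1)[d>0]
    X=(P-c['t'])@c['R']
    m=(X[:,2]>.1)&(X[:,2]<.6)&(X[:,0]>.45)&(X[:,0]<.75)&(X[:,1]<.1)&(X[:,1]>-.3)
    Y=X[m];A=np.c_[Y[:,1:],np.ones(len(Y))]
    for _ in range(5):
        k,*_r=np.linalg.lstsq(A,Y[:,0],rcond=None);r=Y[:,0]-A@k;g=abs(r)<.02;Y=Y[g];A=A[g]
    print(n,"x = %.3f y + %.3f z + %.3f"%tuple(k),len(Y),Y.min(0),Y.max(0))
    # lower bits
    f=X[:,0]-np.c_[X[:,1:],np.ones(len(X))]@k
    for z0 in np.arange(.02,.2,.02):
        mm=(abs(f)<.06)&(abs(X[:,2]-z0)<.01)&(X[:,1]<.15)&(X[:,1]>-.3)
        if mm.sum(): print(round(z0,2),mm.sum(),X[mm].min(0),np.median(f[mm]))
```

```text
scene x = 0.630 y + 0.144 z + 0.624 18135 [ 0.456 -0.3    0.133] [0.74  0.1   0.454]
0.02 501 [ 0.437 -0.221  0.01 ] -0.010844718267621123
0.04 12 [0.641 0.114 0.031] -0.056231321978275906
0.14 824 [ 0.456 -0.3    0.133] 0.000708748120435948
0.16 1083 [ 0.457 -0.3    0.15 ] -0.00013865110847088857
0.18 1181 [ 0.46 -0.3   0.17] -0.00012577201751373668
side x = 0.630 y + 0.144 z + 0.623 29836 [ 0.452 -0.3    0.131] [0.75  0.1   0.521]
0.02 127 [ 0.38 -0.3   0.01] -0.03724641835878434
0.04 6 [0.647 0.122 0.031] -0.057034108595160726
0.14 1292 [ 0.452 -0.3    0.131] 0.0006877737904709136
0.16 1579 [ 0.455 -0.3    0.15 ] -6.548699975728045e-05
0.18 1605 [ 0.459 -0.3    0.17 ] -0.00020979639682761064
```

```bash
python3 -m pendant '-17.5 -29.5 10.5 0 0 0 0; -17.5 -29.5 10.5 0 0 0 0; -17.5 -29.5 10.5 0 0 0 0; -17.5 -29.5 10.5 0 0 0 0; -17.5 -29.5 10.5 0 0 0 0'
python3 -m pendant '-17.5 -29.5 10.5 0 0 0 0; -17.5 -29.5 10.5 0 0 0 0; -17.5 -29.5 10.5 0 0 0 0; -17.5 -29.5 10.5 0 0 0 0; -17.5 -29.5 10.5 0 0 0 0'
```

```text
t: 0.52
position: [0.3228, -0.329, 0.3515]
tcp_rot: [-0.0, 0.846, -0.533, -0.0]
contact_force: [0.4, -0.9, 0.0]
width: 0.0853
t: 0.93
position: [0.418, -0.1861, 0.2991]
tcp_rot: [0.0, 0.846, -0.532, -0.0]
contact_force: [0.8, 0.1, 0.2]
width: 0.0855
```

```bash
python3 -m pendant '0 0 0 0 0 -0.12 0; 0 0 0 0 0 -0.12 0; 0 0 0 0 0 -0.12 0; 0 0 0 0 0 -0.12 0; 0 0 0 0 0 -0.12 0'
python3 -m pendant '0 0 0 0 0 -0.12 0; 0 0 0 0 0 -0.12 0; 0 0 0 0 0 -0.12 0; 0 0 0 0 0 -0.12 0; 0 0 0 0 0 -0.12 0'
python3 -m pendant '0 0 0 0 0 -0.12 0; 0 0 0 0 0 -0.12 0; 0 0 0 0 0 -0.12 0; 0 0 0 0 0 -0.12 0; 0 0 0 0 0 -0.12 0'
python3 -m pendant '0 0 0 0 0 -0.12 0; 0 0 0 0 0 -0.12 0; 0 0 0 0 0 -0.12 0; 0 0 0 0 0 -0.12 0; 0 0 0 0 0 -0.017 0'
```

```text
t: 1.35
position: [0.4175, -0.1876, 0.2994]
tcp_rot: [-0.0, 0.967, -0.255, -0.0]
contact_force: [-0.5, -0.4, -0.4]
width: 0.0856
t: 1.77
position: [0.4174, -0.1877, 0.2995]
tcp_rot: [-0.0, 0.999, 0.041, -0.0]
contact_force: [-0.6, 0.3, -0.3]
width: 0.085
t: 2.18
position: [0.4174, -0.1877, 0.2995]
tcp_rot: [-0.0, 0.942, 0.335, -0.0]
contact_force: [-0.5, -0.4, 0.7]
width: 0.0856
t: 2.6
position: [0.4174, -0.1877, 0.2995]
tcp_rot: [-0.0, 0.831, 0.556, -0.0]
contact_force: [0.0, 0.4, 0.6]
width: 0.0853
```

```bash
python3 -m pendant '0 0 0 0 0 -0.06 0; 0 0 0 0 0 -0.06 0; 0 0 0 0 0 0 0; 0 0 0 0 0 0 0; 0 0 0 0 0 0 0'
python3 - <<'E'
from h import *
import cv2,pickle
s=manip.read_state();p,d=manip.snapshot("wrist");pickle.dump((s,p,d),open("pics/w1.pkl","wb"))
print(s['joints'],s['position'],s['tcp_rot'])
cv2.imwrite("pics/w1.png",p)
p,d=manip.snapshot("scene");cv2.imwrite("pics/scene1.png",p)
E
```

```text
t: 3.02
position: [0.4174, -0.1878, 0.2996]
tcp_rot: [-0.0, 0.799, 0.601, -0.0]
contact_force: [0.0, -0.3, 0.4]
width: 0.0854
[-6.01037509e-01  2.11456260e-01 -4.19440594e-01  9.40075979e-01
  1.44395063e-05 -3.20856277e-01] [ 0.41742103 -0.1877532   0.2996134 ] [-8.59504934e-05  7.98914829e-01  6.01444168e-01 -2.12911443e-05]
```

View pics/w1.png

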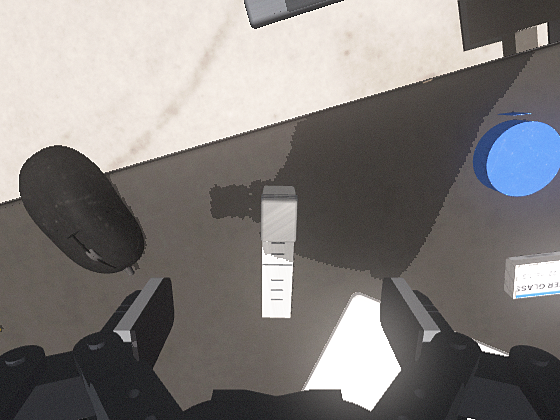

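View pics/scene1.png

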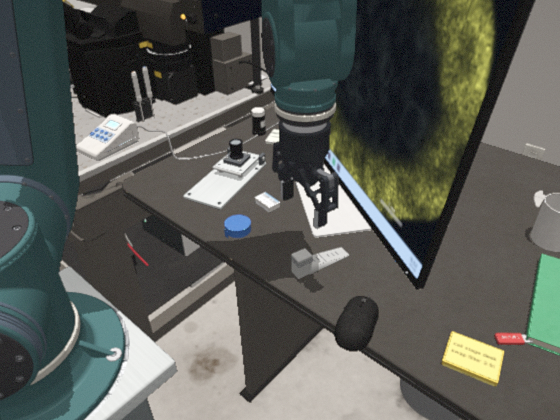

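The block top spans about (262..297, 194..241), the thin end is at row 318, columns 262..292. Enlarging.

Run:
```python
import cv2
p=cv2.imread("pics/w1.png")
cv2.imwrite("pics/w1c.png",cv2.resize(p[180:330,200:350],None,fx=4,fy=4,interpolation=cv2.INTER_CUBIC))
```

```text
(no output)
```

View pics/w1c.png

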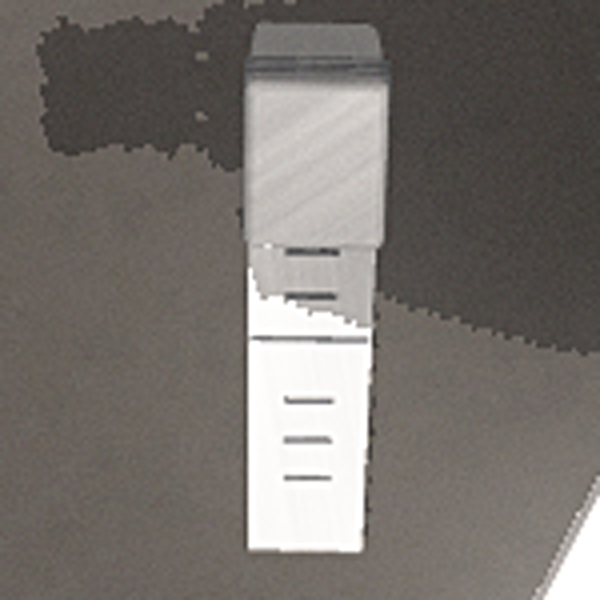

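Run:
```python
from h import *
import pickle
s,p,d=pickle.load(open("pics/w1.pkl","rb"))
np.set_printoptions(precision=4,suppress=True)
f=lambda u,v,z:ray("wrist",200+u/4,180+v/4,z,s)
B=[f(246,78,.044),f(386,78,.044),f(247,245,.044),f(382,245,.044)]
tl,tr=f(247,551,.004),f(362,551,.004)
c=np.mean(B,0);t=(tl+tr)/2
print(B,c);print(tl,tr,t);v=t-c;print(np.hypot(*v[:2]),np.arctan2(v[1],v[0]))
q=s['tcp_rot'];print(2*np.arctan2(q[2],q[1]))
for k in [(B[1]-B[0]),(B[3]-B[2]),tr-tl]: print(np.hypot(*k[:2]),np.arctan2(k[1],k[0])+np.pi/2)
print(d[int(180+150/4),int(200+315/4)])
```

```text
[array([ 0.4018, -0.1924,  0.044 ]), array([ 0.4081, -0.1703,  0.044 ]), array([ 0.4301, -0.2007,  0.044 ]), array([ 0.4364, -0.1786,  0.044 ])] [ 0.4191 -0.1855  0.044 ]
[ 0.5132 -0.2272  0.004 ] [ 0.52   -0.2034  0.004 ] [ 0.5166 -0.2153  0.004 ]
0.10193430417012539 -0.2971908158642963
1.290615093773097
0.022947814405505453 2.8623566568348817
0.022968750162328504 2.8622800198730705
0.02475116197273535 2.8621233577091307
0.23706375
```

```bash
python3 -m pendant '1.5 0.5 30 0 0 0.007 0; 0 0 30 0 0 0 0; 0 0 30 0 0 0 0; 0 0 20 0 0 0 0; 0 0 7.5 0 0 0 0'
python3 -m pendant '0 0 0 0 0 0 0.3; 0 0 0 0 0 0 0.5; 0 0 0 0 0 0 0.8; 0 0 0 0 0 0 0.9; 0 0 0 0 0 0 0.9'
python3 -m pendant '0 0 0 0 0 0 0.9; 0 0 0 0 0 0 0.9; 0 0 0 0 0 0 0.9; 0 0 0 0 0 0 0.9; 0 0 0 0 0 0 0.9'
python3 - <<'E'
from h import *
import cv2
p,d=manip.snapshot("wrist")
cv2.imwrite("pics/w2.png",p)
print(manip.read_state())
E
```

```text
t: 3.53
position: [0.4176, -0.186, 0.1798]
tcp_rot: [-0.002, 0.8, 0.599, -0.001]
contact_force: [-0.6, 0.2, 0.2]
width: 0.0857
t: 3.95
position: [0.4187, -0.1867, 0.1831]
tcp_rot: [0.001, 0.8, 0.6, 0.0]
contact_force: [-0.1, -0.7, 0.6]
width: 0.0253
t: 4.37
position: [0.4186, -0.1867, 0.1832]
tcp_rot: [0.001, 0.8, 0.6, 0.0]
contact_force: [-1.8, 1.3, 11.7]
width: 0.0234
{'t': 4.4167, 'joints': array([-5.97547967e-01,  3.43388340e-01, -6.11775769e-01,  6.13772351e-01,
       -1.50530587e-04, -3.13568968e-01]), 'joint_vel': array([-0.00120778,  0.00087567,  0.00137926, -0.00026815,  0.00141661,
        0.00090167]), 'effort': array([  0.19829778, -54.46902752,  25.12765825,  -0.8330212 ,
         0.1492564 ,  -0.06963398]), 'position': array([ 0.41863256, -0.18669818,  0.18320379]), 'tcp_rot': array([9.04182532e-04, 8.00055157e-01, 5.99925724e-01, 2.29989403e-04]), 'contact_force': array([-2.41232198,  0.42776573, 11.14120529]), 'torque': array([ 0.13173703,  0.36769008, -0.04792811]), 'width': 0.023426638057984034}
```

View pics/w2.png

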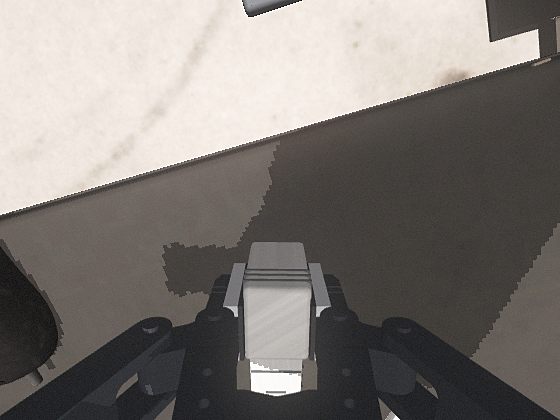

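Gripped at 23.4 mm width, with the block square between the pads. Lift, carry and turn.

```bash
python3 -m pendant '0 0 -4 0 0 0 0.9; 0 0 -16 0 0 0 0.9; 0 0 -20 0 0 0 0.9; 0 0 -20 0 0 0 0.9; 0 0 -20 0 0 0 0.9'
python3 -m pendant '15 -4 0 0 0 0 0.9; 28.8 -7.6 0 0 0 0 0.9; 28.8 -7.6 0 0 0 0 0.9; 28.8 -7.6 0 0 0 0 0.9; 28.8 -7.6 0 0 0 0 0.9'
python3 -m pendant '28.8 -7.6 0 0 0 0 0.9; 28.8 -7.6 0 0 0 0 0.9; 28.8 -7.6 0 0 0 0 0.9; 28.8 -7.6 0 0 0 0 0.9; 28.8 -7.6 0 0 0 0 0.9'
python3 -m pendant '13.8 -3.6 0 0 0 -0.06 0.9; 0 0 0 0 0 -0.12 0.9; 0 0 0 0 0 -0.12 0.9; 0 0 0 0 0 -0.12 0.9; 0 0 0 0 0 -0.12 0.9'
python3 -m pendant '0 0 0 0 0 -0.016 0.9; 0 0 0 0 0 0 0.9; 0 0 0 0 0 0 0.9; 0 0 0 0 0 0 0.9; 0 0 0 0 0 0 0.9'
python3 - <<'E'
from h import *
import cv2,pickle
s=manip.read_state();p,d=manip.snapshot("wrist");pickle.dump((s,p,d),open("pics/w3.pkl","wb"))
cv2.imwrite("pics/w3.png",p)
for n in("scene","side"):
    p,d=manip.snapshot(n);cv2.imwrite(f"pics/{n}3.png",p);np.save(f"pics/{n}3.npy",d)
    if n=="scene": q=p[100:250,150:350]
    else: q=p[170:320,180:380]
    cv2.imwrite(f"pics/{n}3c.png",cv2.resize(q,None,fx=4,fy=4,interpolation=cv2.INTER_CUBIC))
print(s['joints'])
E
```

```text
t: 4.83
position: [0.4181, -0.1863, 0.2634]
tcp_rot: [-0.0, 0.8, 0.6, -0.0]
contact_force: [-0.1, -1.5, -3.3]
width: 0.0231
t: 5.25
position: [0.4214, -0.0506, 0.2626]
tcp_rot: [0.0, 0.8, 0.6, 0.0]
contact_force: [0.9, 0.8, -3.1]
width: 0.0233
t: 5.67
position: [0.4252, 0.0985, 0.2626]
tcp_rot: [0.0, 0.8, 0.6, 0.0]
contact_force: [1.1, -0.9, -2.1]
width: 0.0231
t: 6.08
position: [0.4258, 0.1115, 0.2625]
tcp_rot: [-0.0, 0.608, 0.794, -0.0]
contact_force: [0.3, -0.4, -3.8]
width: 0.023
t: 6.5
position: [0.426, 0.1113, 0.2622]
tcp_rot: [-0.0, 0.605, 0.796, 0.0]
contact_force: [-0.7, -0.8, -3.2]
width: 0.0235
[ 6.99788011e-02  2.19624550e-01 -5.25755592e-01  8.25413315e-01
  1.71012046e-05 -2.00196182e-01]
```

View pics/w3.png

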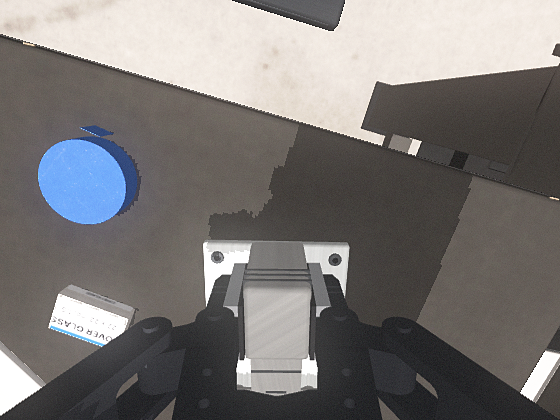

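View pics/scene3c.png

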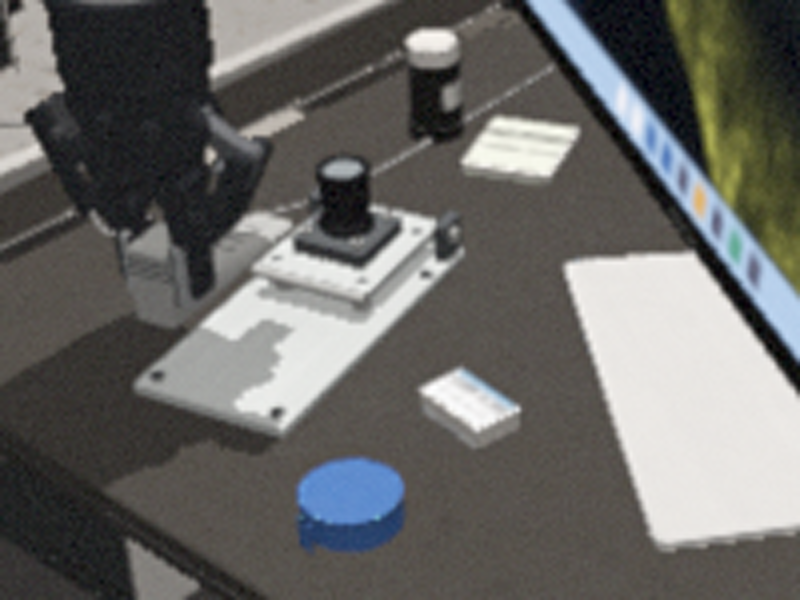

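View pics/side3c.png

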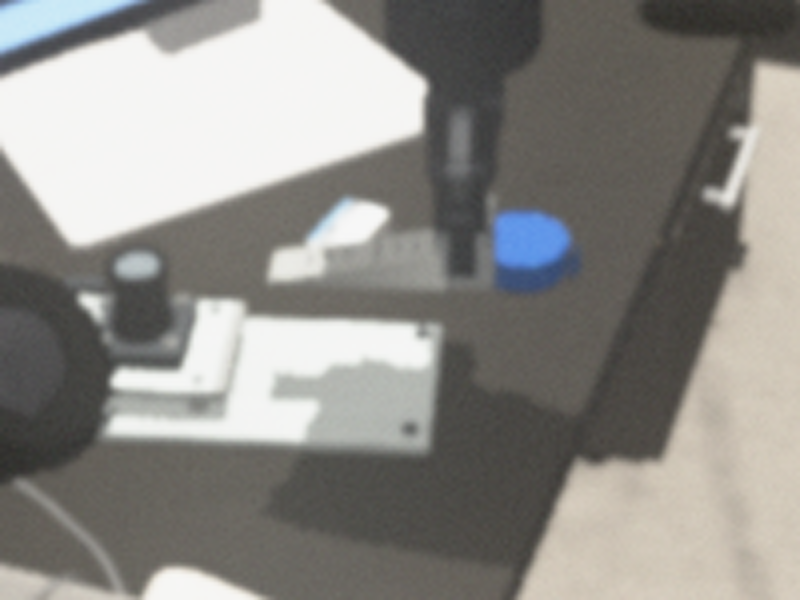

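The wrist view shows the base front corners at about (204,241) and (350,242), with holes near (217,258) and (335,260). Enlarging.

Run:
```python
import cv2
p=cv2.imread("pics/w3.png")
cv2.imwrite("pics/w3c.png",cv2.resize(p[225:315,190:365],None,fx=4.5,fy=4.5,interpolation=cv2.INTER_CUBIC))
```

```text
(no output)
```

View pics/w3c.png

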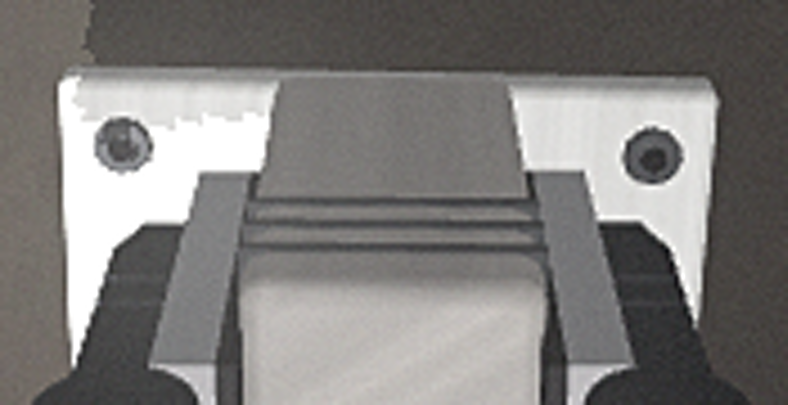

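Run:
```python
from h import *
import pickle
s,p,d=pickle.load(open("pics/w3.pkl","rb"))
np.set_printoptions(precision=4,suppress=True)
f=lambda u,v,z:ray("wrist",190+u/4.5-.0,225+v/4.5,z,s)
for a,b in (((62,82),(717,92)),((123,144),(653,155))):
    L=f(*a,.008);R=f(*b,.008);v=L-R
    print(L,R,(L+R)/2,np.hypot(*v[:2]),np.arctan2(v[1],v[0])-np.pi/2)
q=s['tcp_rot'];print(s['position'],2*np.arctan2(q[2],q[1])-np.pi/2)
# side/scene crops
a=lambda u,v,z:ray("scene",150+u/4,100+v/4,z)
b=lambda u,v,z:ray("side",180+u/4,170+v/4,z)
for n,F,pts in (("scene",a,[(137,386),(285,430),(156,375),(278,412)]),("side",b,[(430,447),(440,325),(410,428),(424,331)])):
    P=[F(*x,.008) for x in pts]
    for L,R in((P[0],P[1]),(P[2],P[3])):
        v=L-R;print(n,(L+R)/2,np.hypot(*v[:2]),np.arctan2(v[1],v[0])-np.pi/2)
```

```text
[0.4555 0.0688 0.008 ] [0.4306 0.1643 0.008 ] [0.4431 0.1165 0.008 ] 0.0987543660115578 -2.886839840742012
[0.463  0.0799 0.008 ] [0.4431 0.1583 0.008 ] [0.4531 0.1191 0.008 ] 0.08094433216350165 -2.893055048526075
[0.426  0.1113 0.2622] 0.2701749835344691
scene [0.4427 0.1107 0.008 ] 0.09754799245510691 0.2595306511992621
scene [0.4541 0.1184 0.008 ] 0.08182562850380258 0.24758206243718606
side [0.4399 0.1183 0.008 ] 0.10120330583462558 0.26764735762911873
side [0.4506 0.1168 0.008 ] 0.08125424875663652 0.2353149167287114
```

```bash
python3 -m pendant '0 0 15 0 0 0.019 0.9; 0 0 20 0 0 0 0.9; 0 0 20 0 0 0 0.9; 0 0 8 0 0 0 0.9; 0 0 4 0 0 0 0.9'
python3 -m pendant '0 0 1 0 0 0 0.9; 0 0 1 0 0 0 0.9; 0 0 1 0 0 0 0.9; 0 0 0.7 0 0 0 0.9; 0 0 0 0 0 0 0.9'
python3 - <<'E'
from h import *
import cv2,pickle
s=manip.read_state();p,d=manip.snapshot("wrist");pickle.dump((s,p,d),open("pics/w4.pkl","wb"))
cv2.imwrite("pics/w4.png",p)
for n in("scene","side"):
    p,d=manip.snapshot(n)
    if n=="scene": q=p[115:225,160:280]
    else: q=p[200:300,190:310]
    cv2.imwrite(f"pics/{n}4c.png",cv2.resize(q,None,fx=5,fy=5,interpolation=cv2.INTER_CUBIC))
E
```

```text
t: 7.07
position: [0.4257, 0.1113, 0.1943]
tcp_rot: [-0.001, 0.612, 0.791, -0.001]
contact_force: [-0.8, -0.2, -2.9]
width: 0.0234
t: 7.48
position: [0.4262, 0.1113, 0.1918]
tcp_rot: [0.0, 0.612, 0.791, 0.0]
contact_force: [0.1, -0.7, -2.8]
width: 0.0233
```

View pics/w4.png

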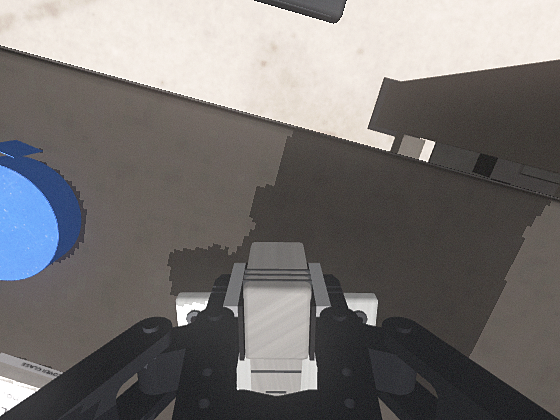

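View pics/scene4c.png

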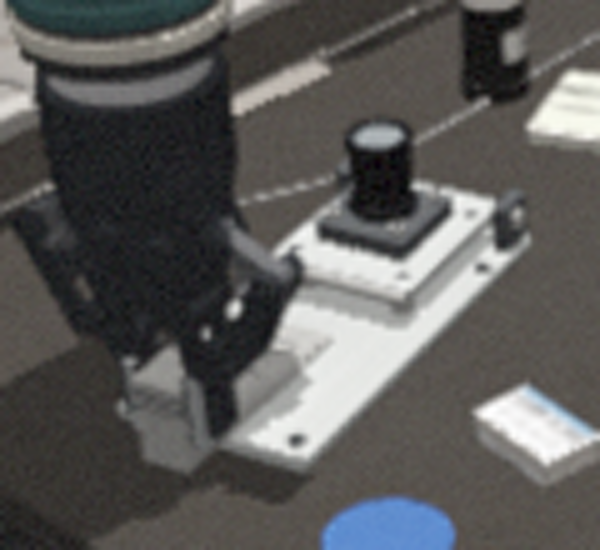

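View pics/side4c.png

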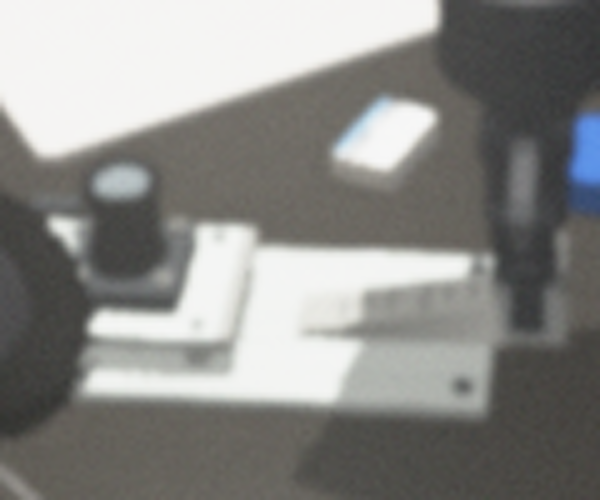

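```bash
python3 -m pendant '0 0 0.4 0 0 0 0.9; 0 0 0.4 0 0 0 0.9; 0 0 0 0 0 0 0.9; 0 0 0 0 0 0 0.9; 0 0 0 0 0 0 0.9'
python3 -m pendant '0 0 0.3 0 0 0 0.9; 0 0 0 0 0 0 0.9; 0 0 0 0 0 0 0.9; 0 0 0 0 0 0 0.9; 0 0 0 0 0 0 0.9'
```

```text
t: 8.05
position: [0.426, 0.1113, 0.1912]
tcp_rot: [0.0, 0.612, 0.791, 0.0]
contact_force: [-4.2, -0.8, 10.3]
width: 0.0233
t: 8.47
position: [0.426, 0.1113, 0.1911]
tcp_rot: [0.0, 0.612, 0.791, 0.0]
contact_force: [-5.8, -1.6, 17.5]
width: 0.0234
```

```bash
python3 -m pendant '0 0 -0.7 0 0 0 0.9; 0 5 0 0 0 0 0.9; 0 8 0 0 0 0 0.9; 0 8 0 0 0 0 0.9; 0 8 0 0 0 0 0.9'
python3 -m pendant '0 5 0 0 0 0 0.9; 0 5 0 0 0 0 0.9; 0 5 0 0 0 0 0.9; 0 3 0 0 0 0 0.9; 0 0 0 0 0 0 0.9'
python3 - <<'E'
from h import *
import cv2,pickle
s=manip.read_state();p,d=manip.snapshot("wrist");pickle.dump((s,p,d),open("pics/w5.pkl","wb"))
cv2.imwrite("pics/w5.png",p)
print(s['position'],s['contact_force'],s['torque'])
for n in("scene","side"):
    p,d=manip.snapshot(n)
    if n=="scene": q=p[115:225,160:280]
    else: q=p[200:300,190:310]
    cv2.imwrite(f"pics/{n}5c.png",cv2.resize(q,None,fx=5,fy=5,interpolation=cv2.INTER_CUBIC))
E
```

```text
t: 8.88
position: [0.4547, 0.1187, 0.1912]
tcp_rot: [-0.0, 0.612, 0.791, -0.0]
contact_force: [-7.2, -2.0, 11.2]
width: 0.0232
t: 9.3
position: [0.4726, 0.1233, 0.1912]
tcp_rot: [0.0, 0.612, 0.791, 0.0]
contact_force: [-1.8, 0.8, 4.3]
width: 0.0233
[0.4726434  0.12332194 0.19123085] [-1.80224948  0.81348938  4.31045923] [-0.04379204  0.08527934 -0.02255581]
```

View pics/w5.png

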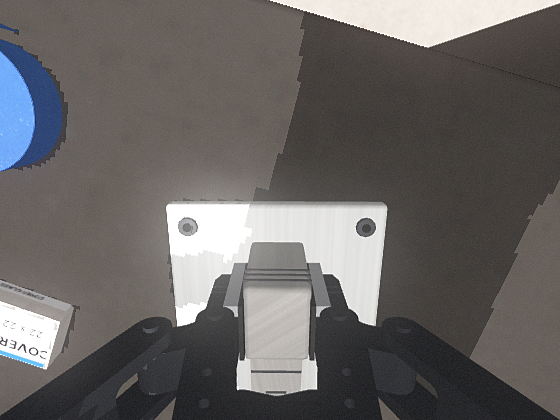

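View pics/scene5c.png

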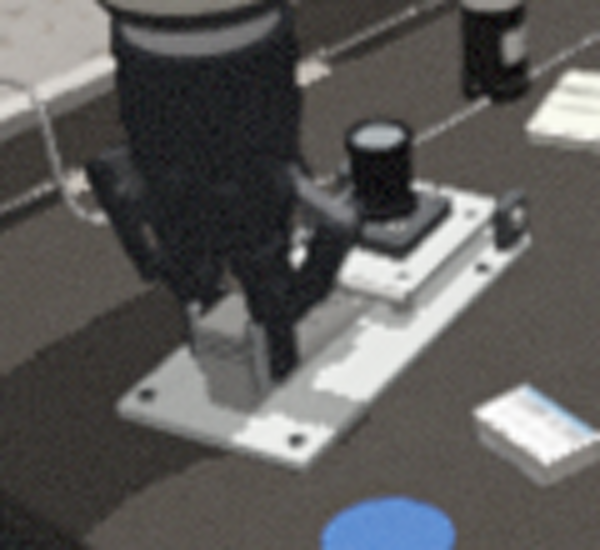

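View pics/side5c.png

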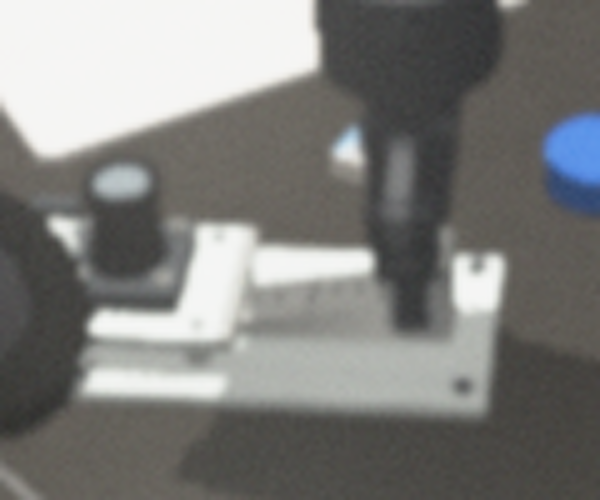

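Run:
```python
from h import *
import pickle
s,p,d=pickle.load(open("pics/w5.pkl","rb"))
np.set_printoptions(precision=4,suppress=True)
q=s['tcp_rot'];y=2*np.arctan2(q[2],q[1])-np.pi/2
X=np.array([np.cos(y),np.sin(y)]);Y=np.array([-X[1],X[0]])
print(y)
for a,b,z in (((167,205),(387,206),.008),((187.5,227),(366,227.5),.008),((246,288),(311,288),.052),((245,357),(313,357),.052)):
    L,R=[ray("wrist",*k,z,s)[:2]-s['position'][:2] for k in(a,b)]
    print((L+R)/2@X,(L+R)/2@Y, L@Y,R@Y, (R-L)@X/((R-L)@Y))
```

```text
0.25328663447869637
-0.030485166534555463 0.0006334689596224847 -0.04864403345162202 0.04991097137086699 0.0036279360989611895
-0.020125710097054963 0.0005224028555256277 -0.04024342897999024 0.041288234691041495 0.0018653695428075643
-0.013863083547921345 0.0010989961453500537 -0.010106155624942928 0.012304147915643035 -0.0011156031058673368
0.01478065053725499 0.0013632373175969793 -0.011184886856528629 0.01391136149172259 -0.0011191772704547392
```

```bash
python3 -m pendant '-0.5 4 0 0 0 0 0.9; 0 4 0 0 0 0 0.9; 0 4 0 0 0 0 0.9; 0 3 0 0 0 0 0.9; 0 0 0 0 0 0 0.9'
python3 -m pendant '0 1 0 0 0 0 0.9; 0 1 0 0 0 0 0.9; 0 1 0 0 0 0 0.9; 0 1 0 0 0 0 0.9; 0 0 0 0 0 0 0.9'
python3 -m pendant '0 1 0 0 0 0 0.9; 0 1 0 0 0 0 0.9; 0 1 0 0 0 0 0.9; 0 1 0 0 0 0 0.9; 0 0 0 0 0 0 0.9'
```

```text
t: 9.87
position: [0.4867, 0.1265, 0.1913]
tcp_rot: [0.0, 0.612, 0.791, -0.0]
contact_force: [-2.6, -0.8, 7.0]
width: 0.0229
t: 10.28
position: [0.49, 0.1274, 0.1912]
tcp_rot: [-0.0, 0.612, 0.791, -0.0]
contact_force: [-5.8, -1.4, 11.0]
width: 0.0231
t: 10.7
position: [0.4926, 0.1282, 0.1912]
tcp_rot: [-0.001, 0.612, 0.791, -0.002]
contact_force: [-16.1, -4.2, 22.3]
width: 0.0233
```

```bash
python3 -m pendant '0 0 -0.6 0 0 0 0.9; 0 0 -0.6 0 0 0 0.9; 0 1 0 0 0 0 0.9; 0 1 0 0 0 0 0.9; 0 0 0 0 0 0 0.9'
python3 -m pendant '0 1 0 0 0 0 0.9; 0 1 0 0 0 0 0.9; 0 1 0 0 0 0 0.9; 0 0 0 0 0 0 0.9; 0 0 0 0 0 0 0.9'
```

```text
t: 11.12
position: [0.4953, 0.1288, 0.1916]
tcp_rot: [-0.001, 0.612, 0.791, -0.001]
contact_force: [-4.5, -1.1, -1.9]
width: 0.0226
t: 11.53
position: [0.4982, 0.1296, 0.1916]
tcp_rot: [-0.001, 0.612, 0.791, -0.001]
contact_force: [-5.7, -1.3, -2.4]
width: 0.0227
```

```bash
python3 -m pendant '0 1.2 0.3 0 0 0 0.9; 0 1.2 0.1 0 0 0 0.9; 0 1.2 0 0 0 0 0.9; 0 1 0 0 0 0 0.9; 0 0 0 0 0 0 0.9'
python3 -m pendant '0 1 0 0 0 0 0.9; 0 1 0 0 0 0 0.9; 0 1 0 0 0 0 0.9; 0 0 0 0 0 0 0.9; 0 0 0 0 0 0 0.9'
python3 - <<'E'
from h import *
import cv2,pickle
s=manip.read_state();p,d=manip.snapshot("wrist");pickle.dump((s,p,d),open("pics/w6.pkl","wb"))
cv2.imwrite("pics/w6.png",p)
print(s['position'],s['contact_force'],s['torque'])
for n in("scene","side"):
    p,d=manip.snapshot(n);np.save(f"pics/{n}6.npy",d)
    if n=="scene": q=p[115:225,160:280]
    else: q=p[200:300,190:310]
    cv2.imwrite(f"pics/{n}6c.png",cv2.resize(q,None,fx=6,fy=5.4,interpolation=cv2.INTER_CUBIC))
E
```

```text
t: 11.95
position: [0.5028, 0.1307, 0.1914]
tcp_rot: [-0.001, 0.612, 0.791, -0.001]
contact_force: [-5.7, -1.3, -0.8]
width: 0.0233
t: 12.37
position: [0.5057, 0.1315, 0.1914]
tcp_rot: [-0.001, 0.612, 0.791, -0.001]
contact_force: [-5.2, -0.6, -0.6]
width: 0.0238
[0.50568115 0.13148923 0.19136184] [-5.16428533 -0.64674234 -0.56524832] [-0.18275687  0.74068946 -0.01302492]
```

View pics/w6.png

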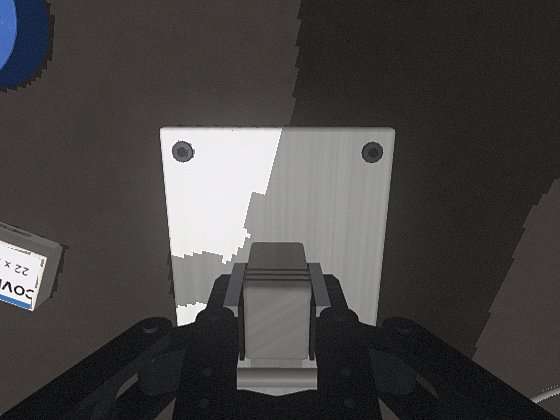

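View pics/scene6c.png

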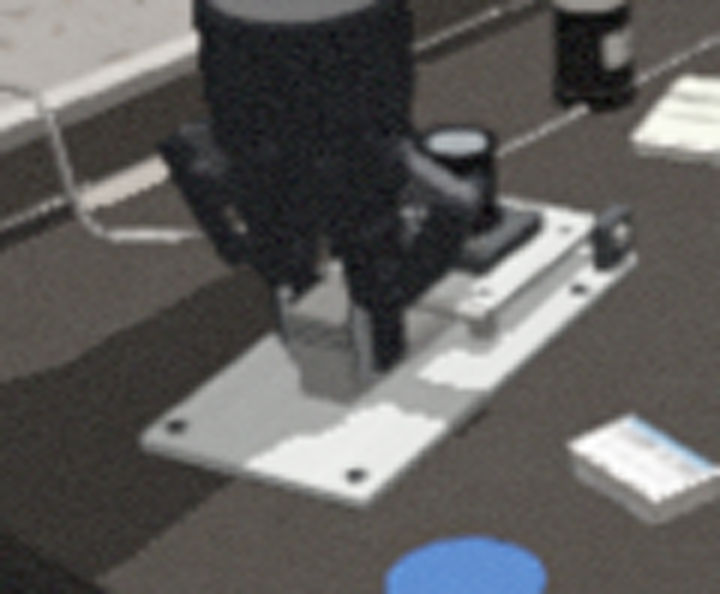

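View pics/side6c.png

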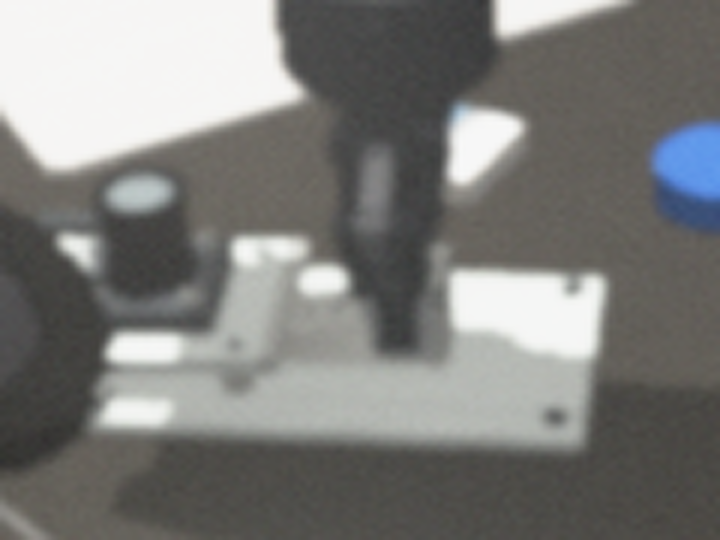

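Run:
```python
from h import *
import pickle,cv2
s,p,d=pickle.load(open("pics/w6.pkl","rb"))
q=s['tcp_rot'];y=2*np.arctan2(q[2],q[1])-np.pi/2
X=np.array([np.cos(y),np.sin(y)]);Y=np.array([-X[1],X[0]])
print(y)
for a,b,z in (((161,128),(395,128.5),.008),((182,152),(372,152),.008)):
    L,R=[ray("wrist",*k,z,s)[:2]-s['position'][:2] for k in(a,b)]
    print((L+R)/2@X,(L+R)/2@Y,(R-L)@X/((R-L)@Y))
cv2.imwrite("pics/w6c.png",cv2.resize(p[330:420,200:360],None,fx=5,fy=5,interpolation=cv2.INTER_CUBIC))
# heights of plate from depth
for n in("scene","side"):
  c=manip.calibration(n);v,u=np.mgrid[:420,:560]
  o=np.array([.5539,.1446]);xh=np.array([np.cos(.252),np.sin(.252)]);yh=np.array([-xh[1],xh[0]])
  for k in (0,6):
    f=f"pics/{n}{k}.npy";d=np.load(f)
    P=np.stack([(u-c['cx'])/c['fx']*d,(v-c['cy'])/c['fy']*d,d],-1)[d>0]
    W=(P-c['t'])@c['R'];bx=(W[:,:2]-o)@xh;by=(W[:,:2]-o)@yh
    out=[]
    for x0 in (5,20,35,50,65):
        m=(abs(bx*1e3-x0)<6)&(abs(by)>.027)&(abs(by)<.036)&(W[:,2]>.022)&(W[:,2]<.045)
        out.append((int(m.sum()),round(1e3*np.median(W[m,2]),2) if m.sum() else None))
    print(n,k,out)
```

```text
0.2532043219432669
-0.0647428021801969 0.0010561159098435753 0.001000174664651732
-0.054810109887352514 0.0006392907913388632 -0.0010649570083604554
scene 0 [(18, np.float64(29.03)), (21, np.float64(29.01)), (13, np.float64(29.3)), (16, np.float64(29.9)), (10, np.float64(28.78))]
scene 6 [(9, np.float64(31.43)), (9, np.float64(32.62)), (16, np.float64(30.65)), (10, np.float64(30.64)), (11, np.float64(30.38))]
side 0 [(30, np.float64(26.5)), (24, np.float64(26.45)), (16, np.float64(26.65)), (9, np.float64(25.95)), (4, np.float64(27.09))]
side 6 [(29, np.float64(28.87)), (20, np.float64(29.26)), (17, np.float64(27.89)), (7, np.float64(27.94)), (3, np.float64(26.38))]
```

View pics/w6c.png

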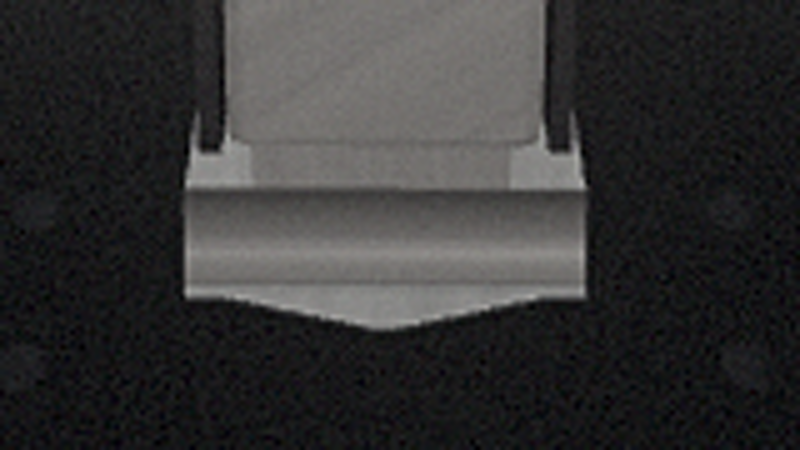

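```bash
python3 -m pendant '0 0.7 0.2 0 0 0 0.9; 0 0.7 0 0 0 0 0.9; 0 0.6 0 0 0 0 0.9; 0 0 0 0 0 0 0.9; 0 0 0 0 0 0 0.9'
python3 -m pendant '0 0 0 0 0 0 0.9; 0 0 0 0 0 0 0.9; 0 0 0 0 0 0 0.9; 0 0 0 0 0 0 0.9; 0 0 0 0 0 0 0.9'
python3 - <<'E'
from h import *
import pickle,cv2
s=manip.read_state();p,dw=manip.snapshot("wrist");cv2.imwrite("pics/w7.png",p)
print(s['position'],s['contact_force'],s['width'],s['joint_vel'])
o=np.array([.5539,.1446]);xh=np.array([np.cos(.252),np.sin(.252)]);yh=np.array([-xh[1],xh[0]])
for n in("scene","side"):
  c=manip.calibration(n);v,u=np.mgrid[:420,:560]
  D=[manip.snapshot(n) for _ in range(3)]
  q=D[0][0];cv2.imwrite(f"pics/{n}7.png",q);cv2.imwrite(f"pics/{n}7c.png",cv2.resize(q[150:200,200:300] if n=="scene" else q[225:285,190:310],None,fx=6,fy=6,interpolation=cv2.INTER_CUBIC))
  for k,ds in (("before",[np.load(f"pics/{n}0.npy")]),("now",[x[1] for x in D])):
    W=[];
    for d in ds:
      P=np.stack([(u-c['cx'])/c['fx']*d,(v-c['cy'])/c['fy']*d,d],-1)[d>0];W.append((P-c['t'])@c['R'])
    W=np.concatenate(W);bx=(W[:,:2]-o)@xh;by=(W[:,:2]-o)@yh
    m=(bx>-.003)&(bx<.07)&(abs(by)>.026)&(abs(by)<.036)&(W[:,2]>.024)&(W[:,2]<.038)
    k1=np.polyfit(bx[m],W[m,2],1);print(n,k,m.sum(),"slope %.4f z(8mm)=%.2f"%(k1[0],1e3*np.polyval(k1,.008)))
E
```

```text
t: 12.93
position: [0.5075, 0.132, 0.1913]
tcp_rot: [-0.001, 0.612, 0.791, -0.001]
contact_force: [-6.6, -1.7, 1.8]
width: 0.0234
t: 13.35
position: [0.5074, 0.132, 0.1913]
tcp_rot: [-0.001, 0.612, 0.791, -0.001]
contact_force: [-6.5, -1.1, 1.6]
width: 0.0234
[0.50743522 0.13195592 0.19125736] [-6.53278615 -1.0708758   1.58670424] 0.023418355884820614 [-1.71658719e-03  5.40616827e-05 -8.03948453e-04 -1.09972830e-03
  7.32258884e-04  4.54218800e-04]
scene before 112 slope 0.0149 z(8mm)=29.56
scene now 255 slope -0.0160 z(8mm)=32.17
side before 117 slope 0.0204 z(8mm)=26.82
side now 346 slope -0.0304 z(8mm)=29.58
```

View pics/scene7c.png

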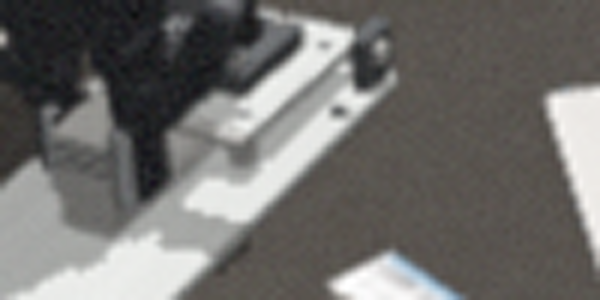

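View pics/side7c.png

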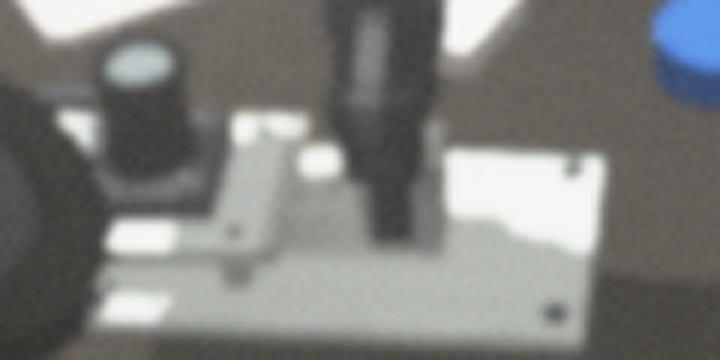

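View pics/w7.png

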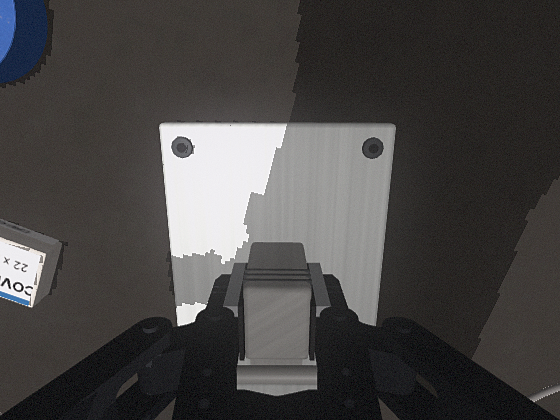

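Depth shows the plate 2.6–2.8 mm higher above the buttons. The slope has changed by about 0.03–0.05 rad, and the pose at about 57 mm in agrees. Everything is still, so I'm handing in.

Run:
```python
from station import manip
print(manip.hand_in())
s=manip.read_state();print(s['t'],s['position'],s['contact_force'],s['width'])
```

```text
the job is handed in; nothing more can be done
None
the job is handed in; nothing more can be done
```

The wedge is under the middle of the plate's front lip and holding it off the buttons by about 3 mm. The job is handed in with the gripper still holding the wedge there. I gripped it by its block, laid it flat on the base apron and slid it in along the centre line, taking about 14 s of the 42 s allowed.

**Last checks**
- **Insertion:** the thin end is about 57 mm in by arm position, which works out to roughly a 2.9 mm gap.
- **Plate height:** both fixed cameras' depth readings show a rise of 2.6–2.8 mm over the buttons. The change in plate slope was 0.031 rad from one camera and 0.051 rad from the other, which is noisy but either side of the 0.04 rad wanted.
- **Alignment:** the last wrist-camera measurement, 2 mm before the end, put the wedge within about 1 mm of the centre line and square to within about 0.3°.
- **Forces:** the final push is about 6.5 N, with about 1.6 N upward and the grip at 23.4 mm. The highest forces I read were about 16 N horizontally and 22 N vertically, for a moment at first lip contact; I then eased the downward pressure.
- **Bystanders:** the tape roll and box look unmoved in the pictures, and the arm did not come near the mouse after the pick-up.

The button gap itself could not be seen directly; it comes from the depth readings and the insertion distance.

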